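# Trim a lamp reflector's tilt cradle to the index

## Robot

A 6-joint arm with a two-finger parallel gripper is mounted at the origin on the work surface. World frame = base frame: x ahead of the robot, y to its left, z up, the work surface at z = 0. Lengths are in mm, angles in rad, forces in N, time in s.
With the tool pointing down it reaches from about 350 to 875 mm from the base axis. Payload 15.5 kg.
Tool frame: the origin (TCP) lies on the centre line of the jaws, within the pads' length; the fingertips stand 14 mm ahead of it and the grasp point (between the pads) lies 5 mm behind it (env.finger_overhang is the distance from the TCP to the fingertips, in mm); x points along the fingers, y is the direction in which the jaws open and shut, and the axes are right-handed (so a half turn about x gives the same grasp; the last joint's range is limited). The gripper opens to 85 mm and grips with 20 to 120 N. Pads are 22 mm wide; open, the fingers measure 114 mm over their backs; the gripper's body (76 mm by 85 mm) begins 54 mm behind the grasp point. The pads swing forward as they close: fully open they stand 13 mm farther back than shut.
Start: joints at [-1.196, 0.494, 1.345, -0, 1.302, -0.096], TCP at [282.944, -557.288, 245.277] pointing down, gripper open.
Joint ranges: [-2.91, 2.91], [-0.82, 2.16], [0.22, 2.67], [-1.22, 4.37], [0.12, 2.79], [-3.08, 3.08]. Speed limits (rad/s): [1.89, 1.89, 2.57, 3.01, 3.01, 3.01].

## Interface

Orientations are given as a unit quaternion [w, x, y, z].
In Python, from plant import env, get_image gives the robot as it stands.
- The arm moves only by the shell command python3 -m jog 'ROWS' [FORCE]. ROWS is JSON, a list of rows, each a list of 5 numbers: the shift along the world's x, y, z in m, then the turn about the world's z in degrees, then the gripper's target within -1 to 1 (shut at 1, half-way at 0, fully open at -1). A call has 1 to 20 rows; each row is the pose to reach, as a shift and turn from the pose commanded when the call began; what a row does not reach only later rows make up. A row lasts 1/10 s, in which the tool goes at most 50 mm and 8.59 degrees, less where a joint would pass 70% of its speed; a pose out of reach is approached as far as the arm can. A call with a gripper value outside its range is refused whole. The fingers move at their own pace and stop on an object; FORCE is the grip in N (left out, the last holds). Time passes only in rows, so rows that repeat a pose let the fingers close. It gives the time, the measured TCP pose, the force and the opening at its end, in the units of the state.
- env.sense(): the state, without advancing time (a new reading comes with each control period).
- get_image(name): name is "side" or "top"; returns a dict with "pixels" (384x512x3 uint8, red, green, blue), "K" (3x3 intrinsics, pixels), "xyz" and "rotation" of the camera in the world. Camera axes: x right, y down, z forward; pixel columns grow to the right and rows downward; lengths in mm; the calibration is good to about 2 mm. A picture is of the moment at which its call begins. There is no depth.
- env.close_job(): hands the job in, once; it reports no verdict.
The state is a dict: "time": time; "qpos": joint angles; "qvel": joint speeds; "effort": joint torques, N m; "tcp_pos": TCP position; "tcp_rot": TCP orientation; "force": force on the tool from outside, world axes, zero at the start; "moment": the same for the moment, N m; "width": finger opening in mm.
Only numpy, scipy, OpenCV 4.12 (cv2) and the standard library are available. Lean on these libraries where they do the work, as an engineer would, in place of code of your own. Each camera call takes 0.05 s, during which the arm holds its last target. There are 200 camera calls.

## Task

Take the tilt stand's trim lever by its black knob and, through its soft spring, raise the reflector off its rest until the beam's pointer lies between the two prongs of the index; keep it there without a break for a good six seconds while the alignment settles, then lower the reflector gently back onto its rest, let go and draw clear. The cradle is top-heavy and tends to swing over: touch nothing of it but the lever, never let it swing quickly or throw it over onto the far rest, and leave the index and the other things on the shelf as they are.

Things in the scene. Friction and masses are not known exactly. Their poses are not given: they have to be found in the camera images.
- stand: fixed tilt stand: blue base plate 140 mm (its x) by 400 mm (its y), 10 mm thick; two pillars 144 mm high at x = +-45 mm; rubber-capped rest posts 84 mm high under the beam at y = +-100 mm; gauge post 232 mm high at y = -300 mm. Origin at the centre of the underside, on the work surface; x along the pivot axle, z up. Place and yaw differ every time.
- pivot (a point): point on the axle midway between the pillars, 130 mm above the stand's origin. Nominal moment of inertia of the cradle and its load about the axle 0.042 kg m2 (lever not counted); nominal toppling moment 0.17 N m x sin(rocker), true value up to 25 per cent off; plus an unknown out-of-balance moment of up to 0.035 N m either way. With the lever free or held still it falls to a rest.
- rocker (a joint): angle (rad) of the cradle about the axle, right-handed about the stand's +x: 0 level, positive lifts the reflector (stand +y end) and lowers the pointer (-y end). Rests (stops) at -0.32 (reflector down, as at the start) and +0.32 (the far rest). Almost frictionless, damping 0.004 N m s/rad.
- cradle: the rocking part, not to be touched: aluminium beam 400 mm long (stand y), 30 mm wide, 12 mm thick, origin on the axle, axes as the stand's at angle 0. On its upper face stand the silvered bowl reflector (120 mm across, 62 mm deep, 0.60 kg) at y = +170 mm and a bronze drum (52 mm across, 33 mm high, 0.60 kg) at y = -170 mm; a bronze keel disc (0.30 kg) hangs below the axle.
- pointer_tip (a point): tip of the 8 mm square dark pointer at the beam's -y end, 250 mm from the axle; its height is 130 mm - 250 mm x sin(rocker)
- trim_lever (a joint): angle (rad) of the trim lever relative to the cradle, same axle and sense: 0 is square to the beam; stops at -0.85 and 1.3. A soft torsion spring, nominally 0.11 N m/rad (damping 0.006 N m s/rad), joins lever and cradle and gives the cradle the moment 0.11 x trim_lever. The lever's angle from vertical, rocker + trim_lever, is what the hand sets. Hangs at about -0.1 at the start.
- index (a joint): height (m) of the steel index on the gauge post relative to the pivot axle, stiff to slide; set differently every time, to be left alone
- index_mid (a point): midpoint between the two level prongs of the index, in the plane of the pointer tip; the gap between the prongs is 40 mm high, they point towards the beam and lie just on the +x side of the pointer, which swings past behind them. The pointer tip belongs at this height.
- lamp_envelope: glass lamp envelope standing upright, 64 mm in diameter, 135 mm high, origin under its centre; bystander
- thumbwheel: loose bronze thumbwheel, 52 mm in diameter, 22 mm high, origin under its centre; bystander
- spare_reflector: loose spare reflector bowl, 110 mm across, 50 mm high, origin under its centre; bystander
- cleaner: bottle 56 mm in diameter, 150 mm high, origin under its centre; bystander
- knob (a point): centre of the black barrel knob on the end of the trim lever, 130 mm from the axle: 32 mm in diameter, 36 mm wide along the axle direction (stand x), flat ends; 8 mm rod below. With lever angle A from vertical it lies at stand y = -130 mm x sin A, z = 130 mm + 130 mm x cos A. The lever weighs 25 g. Gripped from above across its flat ends, it can turn between the pads.

How it is judged:
By the outcome, as a careful person would: the job done as asked, in the order asked, and still so for the second after the job is handed in, with the robot touching nothing.
It also fails if it takes over 64 s, if anything falls off the work surface, if the arm or the gripper's body presses on something with over 40 N, if the wrist force passes 120 N, or if a joint passes its speed limit or range.

## Working session

There is one attempt and no reset: what is moved stays moved. The work goes in short steps, Python scripts to look and compute and a shell command to move; the robot and the scene stay as the last step left them, time stands still between calls to the robot, and variables do not carry over. Pictures are saved under pics/ and viewed, about 8 in all and at most 12, crops included, and the job is handed in when it is done.

```bash
ls; mkdir -p pics
python3 - <<'E'
from plant import env,get_image
import cv2,numpy as np
for n in("side","top"):
    d=get_image(n);cv2.imwrite(f"pics/{n}0.png",d["pixels"][:,:,::-1])
    print(n,d["K"],d["xyz"],d["rotation"])
print(env.sense())
E
```

```text
pics
side [[385.90714534   0.         252.68992478]
 [  0.         385.90714534 190.76734527]
 [  0.           0.           1.        ]] [  855.25846352 -1133.28749156  1136.87167315] [-0.42512594  0.88943849  0.15397811 -0.06676714]
top [[362.74563198   0.         260.07486989]
 [  0.         362.74563198 199.48228892]
 [  0.           0.           1.        ]] [ 388.84662147  -20.45509707 1581.44903868] [ 0.02386812 -0.70204703  0.7111909  -0.027709  ]
{'time': 0.1, 'qpos': array([-1.19653684e+00,  4.94122649e-01,  1.34609364e+00, -4.53405453e-05,
        1.30249009e+00, -9.55048831e-02]), 'qvel': array([-3.80427607e-04, -1.76458026e-03,  6.83550644e-05, -5.61298243e-04,
        6.84119782e-04, -1.69940791e-03]), 'effort': array([ 2.93760058e-03, -8.83589458e+01, -3.84561110e+01,  1.53522210e-04,
        5.22891409e-03,  9.47514877e-05]), 'tcp_pos': array([ 282.7925526 , -557.00372648,  244.75058142]), 'tcp_rot': array([-0.16418015, -0.68761977, -0.16495575,  0.68775979]), 'force': array([0.08064766, 0.05518883, 0.04703909]), 'moment': array([ 0.02702073,  0.03382444, -0.02474326]), 'width': 85.31684896283589}
```

View pics/side0.png

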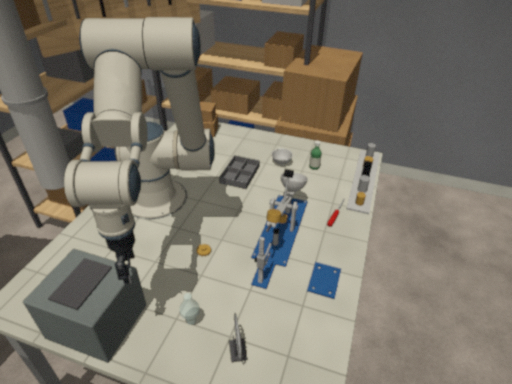

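View pics/top0.png

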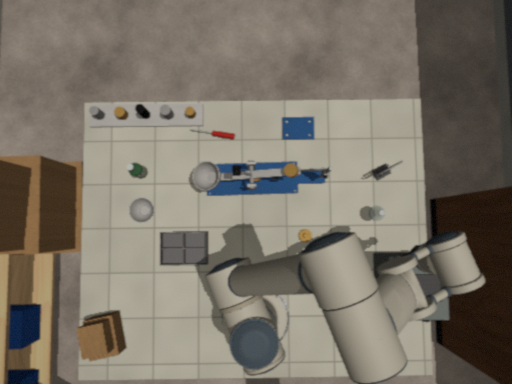

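```bash
cat > h.py <<'E'
import numpy as np,cv2
from plant import env,get_image
from scipy.spatial.transform import Rotation as R
def cam(d):
    q=d["rotation"];return R.from_quat([q[1],q[2],q[3],q[0]]).as_matrix(),np.array(d["xyz"]),np.array(d["K"])
def onz(d,uv,z):
    M,c,K=cam(d);r=M@np.linalg.solve(K,[uv[0],uv[1],1.]);return c+r*(z-c[2])/r[2]
def proj(d,p):
    M,c,K=cam(d);v=K@(M.T@(np.array(p)-c));return v[:2]/v[2]
def crop(d,x0,x1,y0,y1,s,name):
    cv2.imwrite(name,cv2.resize(np.ascontiguousarray(d["pixels"][y0:y1,x0:x1,::-1]),None,fx=s,fy=s,interpolation=cv2.INTER_CUBIC))
E
python3 - <<'E'
from h import *
t=get_image("top");s=get_image("side")
crop(t,185,345,145,210,5,"pics/t1.png");crop(s,230,330,160,290,4.5,"pics/s1.png")
p=t["pixels"].astype(int);m=((p[...,2]-p[...,0]>60)).astype(np.uint8);m[:, :190]=0;m[:,345:]=0;m[:150]=0;m[215:]=0
ys,xs=np.nonzero(m);print(len(xs),cv2.minAreaRect(np.c_[xs,ys].astype(np.float32)))
b=cv2.boxPoints(cv2.minAreaRect(np.c_[xs,ys].astype(np.float32)))
for q in b:print(q,onz(t,q,10))
E
```

```text
1274 ((265.2843322753906, 177.81341552734375), (29.565265655517578, 115.35933685302734), 88.15238952636719)
[207.15804 164.89813] [658.1521861  199.54475981  10.        ]
[322.4574 161.1788] [ 668.40768828 -305.25579148   10.        ]
[323.41064 190.7287 ] [ 538.34526023 -306.07218881   10.        ]
[208.11127 194.44803] [528.45378782 195.72911826  10.        ]
```

View pics/t1.png

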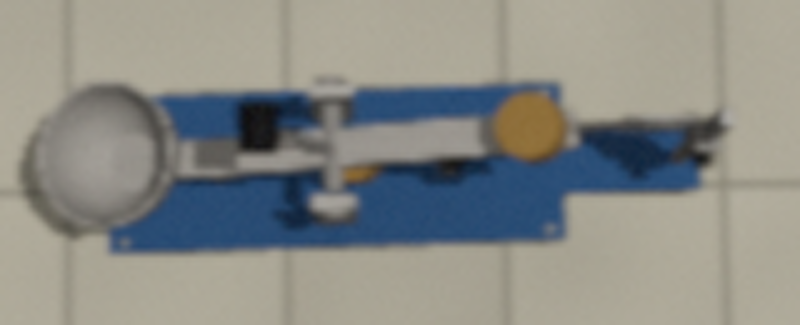

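View pics/s1.png

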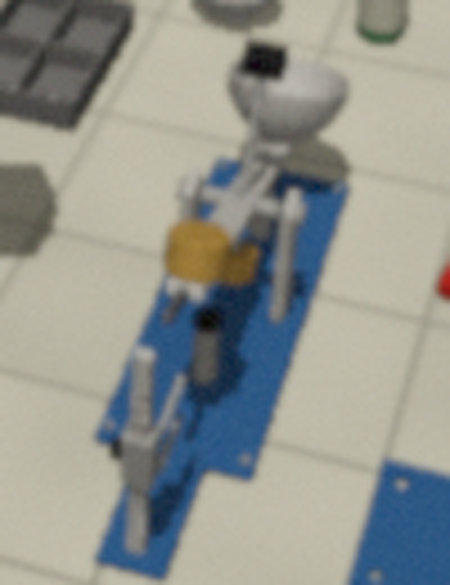

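```bash
cat >> h.py <<'E'
def tri(dt,ut,ds,us):
    A=[];b=[]
    for d,u in((dt,ut),(ds,us)):
        M,c,K=cam(d);r=M@np.linalg.solve(K,[u[0],u[1],1.]);r/=np.linalg.norm(r);P=np.eye(3)-np.outer(r,r);A.append(P);b.append(P@c)
    return np.linalg.lstsq(np.vstack(A),np.hstack(b),rcond=None)[0]
E
python3 - <<'E'
from h import *
t=get_image("top");s=get_image("side")
T=lambda x,y:(185+x/5,145+y/5); S=lambda x,y:(230+x/4.5,160+y/4.5)
for n,u in dict(LL=(110,252),LR=(565,238),UR=(557,84)).items(): print(n,onz(t,T(*u),10))
print("pil",onz(t,T(331,86),144),onz(t,T(333,206),144))
print("knob",tri(t,T(258,127),s,S(265,60)))
print("drum",tri(t,T(528,125),s,S(200,250)))
print("post top",onz(t,T(722,120),232),onz(s,S(143,352),232))
print("prong tip",tri(t,T(585,127),s,S(180,380)))
# blobs
for nm,d,(x0,x1,y0,y1) in(("t",t,(190,345,150,205)),("s",s,(235,330,165,290))):
    p=d["pixels"].astype(int)
    for c,m in(("blk",p.max(2)<45),("brz",(p[...,0]-p[...,2]>60))):
        k=np.zeros_like(m);k[y0:y1,x0:x1]=m[y0:y1,x0:x1]
        n,_,st,ce=cv2.connectedComponentsWithStats(k.astype(np.uint8))
        print(nm,c,[(st[i,4],ce[i].round(1)) for i in range(1,n) if st[i,4]>8])
# zoom of index area
a=np.ascontiguousarray(s["pixels"][215:290,245:300,::-1]);b=np.ascontiguousarray(t["pixels"][155:190,285:335,::-1])
a=cv2.resize(a,None,fx=7,fy=7,interpolation=2);b=cv2.resize(b,None,fx=7,fy=7,interpolation=2)
o=np.zeros((a.shape[0],a.shape[1]+b.shape[1],3),np.uint8);o[:,:a.shape[1]]=a;o[:b.shape[0],a.shape[1]:]=b
cv2.imwrite("pics/idx.png",o);print(o.shape)
E
```

```text
LL [524.36406672 200.56397476  10.        ]
LR [ 531.56600067 -195.18437936   10.        ]
UR [ 667.0561026  -190.98446691   10.        ]
pil [643.93044734   4.60122865 144.        ] [547.33148114   4.1030909  144.        ]
knob [597.16537034  57.85187851 245.45840167]
drum [ 602.71121849 -146.87988075  201.62545915]
post top [ 598.91197155 -290.36186434  232.        ] [ 604.63294513 -295.91973705  232.        ]
prong tip [ 611.01978134 -202.91585745  111.82759456]
t blk [(np.int32(62), array([236.2, 170. ]))]
t brz [(np.int32(125), array([290.6, 169.8]))]
s blk [(np.int32(38), array([288.4, 173.4])), (np.int32(22), array([276.1, 230.9]))]
s brz [(np.int32(182), array([275., 216.])), (np.int32(16), array([328.2, 222.4]))]
(525, 735, 3)
```

View pics/idx.png

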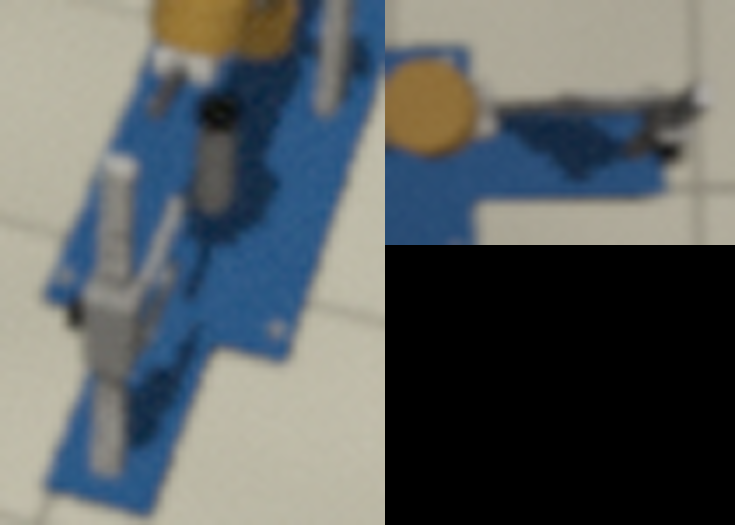

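```bash
cat >> h.py <<'E'
P0=np.array([595.6,4.5,0.]);YAW=0.02
c_,s_=np.cos(YAW),np.sin(YAW);RS=np.array([[c_,-s_,0],[s_,c_,0],[0,0,1]])
def w(p):return P0+RS@np.array(p,float)
def onx(d,uv,X):  # stand coords
    M,c,K=cam(d);r=RS.T@M@np.linalg.solve(K,[uv[0],uv[1],1.]);c=RS.T@(c-P0);return c+r*(X-c[0])/r[0]
E
python3 - <<'E'
from h import *
s=get_image("side");t=get_image("top")
C=lambda x,y:(245+(x+.5)/7-.5,215+(y+.5)/7-.5)
for X in(6,12):
  for n,u in dict(uptip=(181,198),uproot=(142,278),lotip=(173,263),lobase=(143,335)).items():print(X,n,onx(s,C(*u),X).round(1))
for n,u in dict(ctop=(112,290),cbotfront=(105,375)).items():print(n,[onx(s,C(*u),X).round(1) for X in(-5,0,5)])
print("ptr tip now",proj(s,w([0,-250*np.cos(.32),130+250*np.sin(.32)])),"in crop",(proj(s,w([0,-250*np.cos(.32),130+250*np.sin(.32)]))-[245,215])*7)
for z in(80,110,130,150):
  a=(proj(s,w([8,-245,z]))-[245,215])*7; b=(proj(s,w([0,-250,z]))-[245,215])*7;print(z,a,b)
A=-.42;print("knob",w([0,-130*np.sin(A),130+130*np.cos(A)]),env.sense()["tcp_rot"],R.from_quat(np.roll(env.sense()["tcp_rot"],-1)).as_matrix().round(3))
for n in("side","top"):
  d=get_image(n);print(n,[ (round(a,2),proj(d,w([0,-130*np.sin(a),130+130*np.cos(a)])).round(1)) for a in(-.35,-.42,-.5)])
E
```

```text
6 uptip [   6.  -190.7  100.9]
6 uproot [   6.  -263.   115.9]
6 lotip [   6.  -199.9   60.5]
6 lobase [   6.  -255.5   64.5]
12 uptip [  12.  -215.4  127.9]
12 uproot [  12.  -285.9  142.4]
12 lotip [  12.  -224.5   88.5]
12 lobase [  12.  -278.6   92.3]
ctop [array([  -5. , -278.4,  119.5]), array([   0. , -296.2,  140.5]), array([   5. , -314.1,  161.5])]
cbotfront [array([  -5. , -285.6,   63. ]), array([   0. , -303.3,   85.2]), array([   5. , -321. ,  107.4])]
ptr tip now [266.22105391 230.04411496] in crop [148.54737735 105.30880471]
80 [150.62762128 297.912583  ] [132.8540662  301.13750196]
110 [152.68824684 258.26638215] [134.67119283 261.48296094]
130 [154.09397226 231.22038534] [135.91084528 234.43044402]
150 [155.5261191 203.6660434] [137.17382946 206.8687666 ]
knob [594.5398935   57.49825748 248.70156224] [-0.16452078 -0.68767766 -0.16464059  0.68769602] [[-0.     0.453 -0.892]
 [ 0.    -0.892 -0.453]
 [-1.    -0.    -0.   ]]
side [(-0.35, array([287.4, 173.1])), (-0.42, array([287.9, 172.6])), (-0.5, array([288.4, 172.2]))]
top [(-0.35, array([238.7, 170.4])), (-0.42, array([236.5, 170.6])), (-0.5, array([234.1, 170.9]))]
```

Run:
```python
from h import *
s=get_image("side");t=get_image("top")
C=lambda p:((proj(s,w(p))-[245,215])*7+3).round(0)
print("post top obs (120,157)",C([0,-300,232]),"base obs (108,470)",C([0,-308,10]))
for z in(100,115,130):print(z,"screw obs(75,315)",C([-25,-300,z]),C([-30,-300,z]),"coll top-back-edge obs 283?",C([0,-288,z+25]),"front top 303",C([0,-312,z+25]),"front bot 377",C([0,-312,z-25]))
D=lambda p:((proj(t,w(p))-[285,155])*7+3).round(0)+[385,0]
print("top: ptr tip",D([0,-237,209]),"root",D([0,-190,195]),"prong x10 z138",D([10,-225,138]),D([10,-290,138]),"screw obs(668,152)",D([-25,-300,115]),"post obs(700,97)",D([0,-300,232]))
g=t["pixels"].astype(int).sum(2)
print(g[164:178,300:334])
```

```text
post top obs (120,157) [115. 163.] base obs (108,470) [ 99. 477.]
100 screw obs(75,315) [ 60. 338.] [ 50. 335.] coll top-back-edge obs 283? [116. 299.] front top 303 [102. 335.] front bot 377 [ 99. 401.]
115 screw obs(75,315) [ 60. 318.] [ 50. 315.] coll top-back-edge obs 283? [117. 278.] front top 303 [102. 314.] front bot 377 [100. 382.]
130 screw obs(75,315) [ 60. 297.] [ 51. 295.] coll top-back-edge obs 283? [118. 258.] front top 303 [103. 293.] front bot 377 [101. 362.]
top: ptr tip [584. 106.] root [495. 113.] prong x10 z138 [544. 109.] [657. 105.] screw obs(668,152) [670. 170.] post obs(700,97) [708.  96.]
[[496 493 494 497 496 496 494 496 495 491 492 490 488 491 486 488 486 487
  486 487 490 488 493 488 487 492 493 480 454 444 469 490 494 492]
 [491 498 493 494 497 494 496 493 494 490 490 492 487 488 488 486 489 486
  489 486 489 490 491 490 492 492 494 482 448 437 468 485 490 490]
 [483 492 498 495 495 496 496 491 495 490 492 490 486 484 488 485 489 483
  490 487 488 482 476 476 484 491 492 468 422 412 458 480 488 493]
 [469 487 492 497 495 496 492 490 488 478 468 465 470 47
[... 795 characters left out ...]
 231 172 141 132 128 125 123 131 130 135 130 128 137 148 166 198 221
  232 233 225 188 151 190 251 276 292 332 382 420 463 495 499 496]
 [288 242 218 192 153 128 120 132 125 120 127 136 129 124 129 129 156 180
  218 216 200 166 150 195 288 343 364 374 404 432 463 491 499 497]
 [250 239 239 229 199 158 136 139 130 129 125 130 129 135 122 134 138 148
  153 167 170 156 142 141 188 222 255 321 385 428 461 492 499 500]
 [239 238 239 236 227 203 180 166 148 134 136 141 128 133 131 129 124 138
  135 152 169 169 166 126  98  96 168 302 391 430 460 490 499 498]
 [241 243 239 246 241 236 226 216 188 153 132 130 121 134 121 136 139 145
  168 180 200 210 209 177 141 148 215 333 409 436 458 490 499 496]]
```

```bash
python3 -m jog '[[0,0,0.05,0,-1],[0,0,0.1,0,-1],[0,0,0.15,0,-1],[0.312,0.614,0.15,64.5,-1],[0.312,0.614,0.15,64.5,-1],[0.312,0.614,0.15,64.5,-1],[0.312,0.614,0.15,64.5,-1],[0.312,0.614,0.15,64.5,-1],[0.312,0.614,0.15,64.5,-1],[0.312,0.614,0.15,64.5,-1],[0.312,0.614,0.15,64.5,-1],[0.312,0.614,0.15,64.5,-1],[0.312,0.614,0.15,64.5,-1],[0.312,0.614,0.15,64.5,-1],[0.312,0.614,0.15,64.5,-1],[0.312,0.614,0.15,64.5,-1],[0.312,0.614,0.15,64.5,-1],[0.312,0.614,0.15,64.5,-1],[0.312,0.614,0.15,64.5,-1],[0.312,0.614,0.15,64.5,-1]]' 25
cat > look.py <<'E'
from h import *
import sys,json
def drumv(d):
    p=d["pixels"].astype(float);b=np.clip(p[...,0]-p[...,2]-25,0,None)[190:250,266:279]
    return 190+(b.sum(1)@np.arange(60))/b.sum(), b.sum()
def model(d,th): # projected centre of drum
    c,s=np.cos(th),np.sin(th);y,z=-170,22.5
    return proj(d,w([0,y*c-z*s,130+y*s*-1*-1+z*c]))[1]
E
python3 - <<'E'
from look import *
s=get_image("side");cv2.imwrite("pics/s2.png",s["pixels"][:,:,::-1])
print(drumv(s),[ (th,proj(s,w([0,-170*np.cos(th)-22.5*np.sin(th),130-170*np.sin(th)+22.5*np.cos(th)])).round(2)) for th in(-.32,-.1,0,.06,.15,.32)])
print(env.sense()["tcp_pos"],env.sense()["tcp_rot"],env.sense()["time"])
t=get_image("top")
p=s["pixels"];k=p.max(2)<50;k[:165]=0;k[183:]=0;k[:,:278]=0;k[:,300:]=0;ys,xs=np.nonzero(k);print("knob",xs.mean(),ys.mean(),len(xs))
a=cv2.resize(np.ascontiguousarray(s["pixels"][60:300,180:340,::-1]),None,fx=2.5,fy=2.5,interpolation=2)
b=cv2.resize(np.ascontiguousarray(t["pixels"][100:260,180:340,::-1]),None,fx=2.5,fy=2.5,interpolation=2)
o=np.zeros((600,800,3),np.uint8);o[:,:400]=a;o[:400,400:]=b;cv2.imwrite("pics/c2.png",o)
E
```

```text
time: 2.6
tcp_pos: [594.6, 55.9, 395.3]
tcp_rot: [0.506, 0.494, 0.506, -0.494]
force: [-0.0, -1.3, -0.1]
width: 85.3
(np.float64(215.3697001034126), np.float64(9670.0)) [(-0.32, array([272.85, 215.17])), (-0.1, array([271.44, 224.7 ])), (0, array([271.01, 228.63])), (0.06, array([270.81, 230.83])), (0.15, array([270.6 , 233.91])), (0.32, array([270.5 , 238.88]))]
[594.59648364  55.69951018 395.45938023] [ 0.50593446  0.4940263   0.50580217 -0.49409767] 2.65
knob 288.5365853658537 173.4390243902439 41
```

View pics/c2.png

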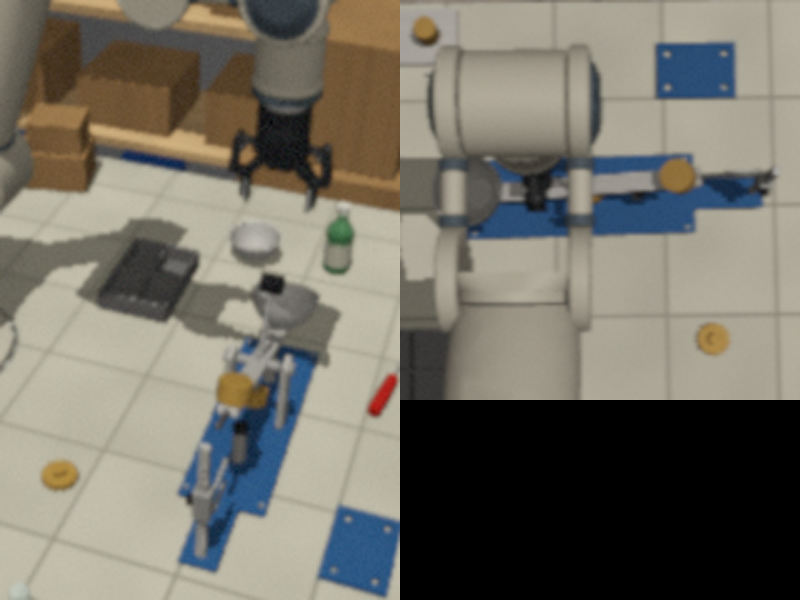

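```bash
python3 -m jog '[[0.002,0.002,-0.04,0,-1],[0.002,0.002,-0.08,0,-1],[0.002,0.002,-0.11,0,-1],[0.002,0.002,-0.13,0,-1],[0.002,0.002,-0.145,0,-1],[0.002,0.002,-0.153,0,-1],[0.002,0.002,-0.153,0,-1],[0.002,0.002,-0.153,0,0],[0.002,0.002,-0.153,0,0],[0.002,0.002,-0.153,0,0],[0.002,0.002,-0.153,0,0]]' 20
python3 - <<'E'
from look import *
s=get_image("side");t=get_image("top");print(drumv(s));st=env.sense();print(st["tcp_pos"],st["force"],st["moment"],st["width"],st["time"])
a=cv2.resize(np.ascontiguousarray(s["pixels"][120:280,240:340,::-1]),None,fx=3.7,fy=3.7,interpolation=2)
b=cv2.resize(np.ascontiguousarray(t["pixels"][120:220,190:300,::-1]),None,fx=3.7,fy=3.7,interpolation=2)
o=np.zeros((600,800,3),np.uint8);o[:a.shape[0],:a.shape[1]]=a;o[:b.shape[0],380:380+b.shape[1]]=b;cv2.imwrite("pics/c3.png",o)
E
```

```text
time: 3.8
tcp_pos: [597.1, 58.7, 242.8]
tcp_rot: [0.506, 0.494, 0.506, -0.494]
force: [0.7, 1.0, 0.0]
width: 42.7
(np.float64(215.38290776446067), np.float64(9595.0))
[597.00377678  58.74650522 242.51125666] [-1.18748935 -0.43146319  0.44238904] [ 0.01825643  0.01298616 -0.01085319] 42.52486562545899 3.9
```

View pics/c3.png

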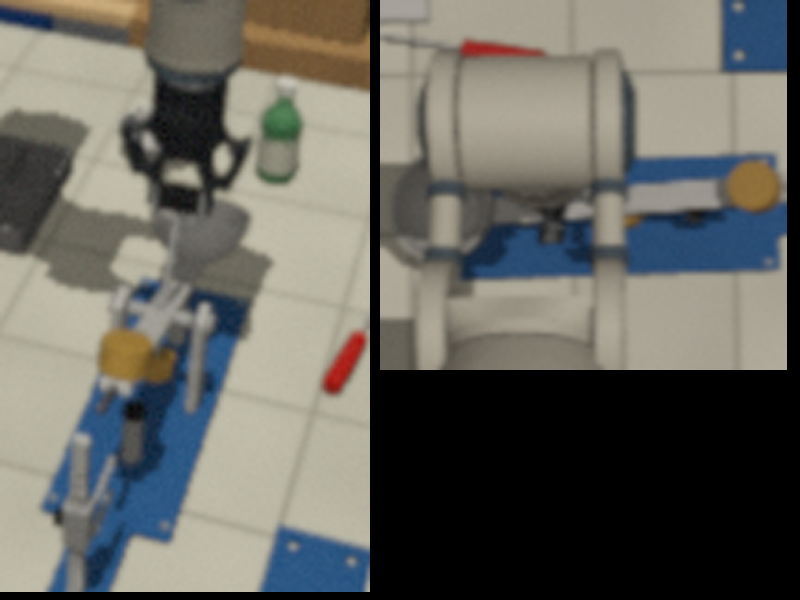

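```bash
python3 -m jog '[[-0.001,0,0,0,0.15],[-0.001,0,0,0,0.3],[-0.001,0,0,0,0.4],[-0.001,0,0,0,0.5],[-0.001,0,0,0,0.5]]' 20
cat >> look.py <<'E'
KP=np.array([1,0]);OFF=0.2
def theta(v,d):
    from scipy.optimize import brentq
    f=lambda th:proj(d,w([0,-170*np.cos(th)-22.5*np.sin(th),130-170*np.sin(th)+22.5*np.cos(th)]))[1]+OFF-v
    return brentq(f,-.6,.6)
def obs():
    st=env.sense();s=get_image("side");v,m=drumv(s);th=theta(v,s)
    rel=RS.T@(np.array(st["tcp_pos"])-P0)
    json.dump(0,open("/dev/null","w"))
    open("log.txt","a").write(f"{st['time']} {th} {rel[0]} {rel[1]} {rel[2]}\n")
    print("t %.2f th %.4f v %.2f m %.0f rel %s F %s w %.1f"%(st["time"],th,v,m,rel.round(1),np.round(st["force"],1),st["width"]));return s
E
python3 -c "
from look import *
obs()"
```

```text
time: 4.4
tcp_pos: [596.4, 58.8, 242.5]
tcp_rot: [0.506, 0.494, 0.506, -0.494]
force: [5.5, 0.6, 2.4]
width: 36.0
t 4.40 th -0.3198 v 215.38 m 9550 rel [  1.8  54.2 242.5] F [5.5 0.6 2.4] w 36.0
```

```bash
rm -f log.txt
cat > ctl.py <<'E'
# usage: ctl.py RAMP TARGET [RATE] [H]; RAMP = time over which the hand moved in the last call
from look import *
from scipy.optimize import least_squares
I,k,T,cd,cs=.042,.11,.17,.004,.006
def sim(x,d,A0,A1,ramp,dur,dt=.01):
    th,o=x;n=max(1,round(dur/dt));vA=(A1-A0)/ramp
    for i in range(n):
        t=(i+.5)*dt;A=A0+(A1-A0)*min(1,t/ramp)
        o+=dt*(k*(A-th)+T*np.sin(th)+d-cd*o+cs*((vA if t<ramp else 0)-o))/I;th+=dt*o
        if th<-.32:th=-.32;o=max(o,0)
    return np.array([th,o])
def ekf(L):
    x=np.array([-.32,0,0.]);P=np.diag([1e-6,1e-6,.02**2])
    for (t0,_,A0,_),(t1,z,A1,r) in zip(L,L[1:]):
        g=lambda x:np.r_[sim(x[:2],x[2],A0,A1,r,t1-t0),x[2]]
        F=np.array([(g(x+e)-g(x-e))/2e-3 for e in np.eye(3)*1e-3]).T
        x=g(x);D=t1-t0;P=F@P@F.T+np.diag([1e-6,4e-4*D,1e-5*D])
        S=P[0,0]+.003**2;K=P[:,0]/S;x=x+K*(z-x[0]);P=P-np.outer(K,P[0]);
    return x
if __name__=="__main__":
    a=[float(v) for v in sys.argv[1:]];r,tg=a[:2];rate=a[2] if len(a)>2 else .12;h=a[3] if len(a)>3 else .35
    st=env.sense();s=get_image("side");v,m=drumv(s);th=theta(v,s)
    rel=RS.T@(np.array(st["tcp_pos"])-P0);A=-np.arcsin(rel[1]/130)
    open("log.txt","a").write(f"{st['time']} {th} {A} {r}\n")
    L=np.loadtxt("log.txt",ndmin=2);x=ekf(L)
    print("t %.2f th %.4f A %.3f | est th %.3f om %.3f d %.4f | m %.0f rel %s F %s"%(st["time"],th,A,*x,m,rel.round(1),np.round(st["force"],1)))
    N=9;ref=np.array([x[0]+np.clip(tg-x[0],-rate*h*(i+1),rate*h*(i+1)) for i in range(N)])
    Aeq=lambda t:t-(T*np.sin(t)+x[2])/k
    def res(u):
        y=sim(x[:2],x[2],A,A,.1,.05);o=[];p=A
        for i in range(N):
            y=sim(y,x[2],p,u[i],.12,h);o+=[10*(y[0]-ref[i]),3*y[1]*(1+2*(i==N-1)),.5*(u[i]-p)];p=u[i]
        return o
    u=np.clip(least_squares(res,np.full(N,A),diff_step=1e-3,max_nfev=15).x,-.75,.9)
    y=sim(x[:2],x[2],A,A,.1,.05);y=sim(y,x[2],A,u[0],.12,h)
    print("Aeq here %.3f at tgt %.3f plan"%(Aeq(x[0]),Aeq(tg)),u[:4].round(3),"next th %.3f om %.3f"%tuple(y))
    for q in(u[0],):
        dl=RS@(np.array([2.3,-130*np.sin(q),124.3+130*np.cos(q)])-rel);print("shift mm to u0",dl.round(1))
E
cat > arc.py <<'E'
from look import *
rel=RS.T@(np.array(env.sense()["tcp_pos"])-P0)
for q in map(float,sys.argv[1:]):print(q,(RS@(np.array([2.3,-130*np.sin(q),124.3+130*np.cos(q)])-rel)).round(1))
E
python3 ctl.py 0.5 -0.32; python3 arc.py -.4 -.35 -.3 -.25 -.2 -.15 -.1 -.05
```

```text
t 4.45 th -0.3200 A -0.430 | est th -0.320 om 0.000 d 0.0000 | m 9591 rel [  1.8  54.2 242.5] F [5.1 1.4 2.5]
Aeq here 0.166 at tgt 0.166 plan [-0.43 -0.43 -0.43 -0.43] next th -0.320 om 0.000
shift mm to u0 [ 0.5  0.  -0.1]
-0.4 [ 0.6 -3.6  1.5]
-0.35 [ 0.7 -9.7  3.9]
-0.3 [  0.8 -15.8   6. ]
-0.25 [  0.9 -22.1   7.7]
-0.2 [  1.  -28.4   9.2]
-0.15 [  1.2 -34.8  10.3]
-0.1 [  1.3 -41.2  11.1]
-0.05 [  1.4 -47.7  11.6]
```

```bash
python3 -m jog '[[0.0006,-0.0036,0.0015,0,0.5],[0.0007,-0.0066,0.0027,0,0.5],[0.0007,-0.0097,0.0039,0,0.5],[0.0008,-0.0127,0.005,0,0.5],[0.0008,-0.0158,0.006,0,0.5],[0.0009,-0.019,0.0069,0,0.5],[0.0009,-0.0221,0.0077,0,0.5],[0.001,-0.0252,0.0085,0,0.5],[0.001,-0.0284,0.0092,0,0.5]]' && python3 ctl.py 0.9 -0.32; python3 arc.py -.15 -.1 -.05 0 .05 .1
```

```text
time: 5.4
tcp_pos: [597.0, 30.0, 251.4]
tcp_rot: [0.506, 0.494, 0.506, -0.494]
force: [6.3, 1.8, -3.7]
width: 35.8
t 5.40 th -0.3201 A -0.197 | est th -0.320 om 0.000 d 0.0000 | m 9560 rel [  1.9  25.5 251.4] F [ 6.3  1.8 -3.7]
Aeq here 0.166 at tgt 0.166 plan [-0.197 -0.197 -0.197 -0.197] next th -0.320 om 0.000
shift mm to u0 [0.4 0.  0.4]
-0.15 [ 0.5 -5.6  1.4]
-0.1 [  0.7 -12.1   2.2]
-0.05 [  0.8 -18.6   2.7]
0.0 [  0.9 -25.1   2.8]
0.05 [  1.1 -31.5   2.7]
0.1 [  1.2 -38.    2.2]
```

```bash
python3 -m jog '[[0.0008,-0.0025,0.0004,0,0.5],[0.001,-0.0056,0.001,0,0.5],[0.001,-0.0088,0.0013,0,0.5],[0.0011,-0.0121,0.0017,0,0.5],[0.0012,-0.0153,0.002,0,0.5],[0.0012,-0.0186,0.0022,0,0.5]]' && python3 ctl.py 0.6 -0.32; python3 arc.py 0 .05 .1 .15
```

```text
time: 6.05
tcp_pos: [597.7, 11.4, 253.5]
tcp_rot: [0.506, 0.494, 0.506, -0.494]
force: [-3.6, 2.3, -2.4]
width: 35.8
t 6.05 th -0.3198 A -0.053 | est th -0.320 om 0.000 d 0.0000 | m 9554 rel [  2.2   6.9 253.5] F [-3.6  2.3 -2.4]
Aeq here 0.166 at tgt 0.166 plan [-0.053 -0.053 -0.053 -0.053] next th -0.320 om 0.000
shift mm to u0 [0.1 0.  0.6]
0.0 [ 0.1 -6.5  0.8]
0.05 [  0.3 -13.    0.6]
0.1 [  0.4 -19.5   0.1]
0.15 [  0.5 -25.9  -0.7]
```

```bash
python3 -m jog '[[0.0002,-0.0033,0.0002,0,0.5],[0.0002,-0.0065,0.0003,0,0.5],[0.0003,-0.0098,0.0003,0,0.5],[0.0003,-0.013,0.0002,0,0.5]]' && python3 ctl.py 0.4 -0.32; python3 arc.py .05 .1 .15 .2 .25
```

```text
time: 6.5
tcp_pos: [598.0, -1.4, 253.6]
tcp_rot: [0.506, 0.494, 0.506, -0.494]
force: [-4.4, 1.7, -3.9]
width: 35.9
t 6.50 th -0.3202 A 0.046 | est th -0.320 om 0.000 d 0.0000 | m 9598 rel [  2.3  -6.  253.6] F [-4.4  1.7 -3.9]
Aeq here 0.166 at tgt 0.166 plan [0.046 0.046 0.046 0.046] next th -0.320 om 0.000
shift mm to u0 [0.  0.  0.5]
0.05 [ 0.  -0.2  0.5]
0.1 [ 0.1 -6.6  0. ]
0.15 [  0.3 -13.1  -0.8]
0.2 [  0.4 -19.5  -1.9]
0.25 [  0.5 -25.8  -3.4]
```

```bash
python3 -m jog '[[0,-0.0025,-0.0002,0,0.5],[0,-0.005,-0.0003,0,0.5],[0.0001,-0.0074,-0.0006,0,0.5],[0.0001,-0.0098,-0.0008,0,0.5]]' && python3 ctl.py 0.4 -0.32; python3 arc.py .15 .2 .25
```

```text
time: 6.95
tcp_pos: [598.2, -11.1, 252.9]
tcp_rot: [0.506, 0.494, 0.506, -0.494]
force: [-4.5, 2.3, -3.2]
width: 35.4
t 6.95 th -0.3205 A 0.121 | est th -0.320 om 0.000 d 0.0000 | m 9598 rel [  2.3 -15.7 252.9] F [-4.5  2.3 -3.2]
Aeq here 0.166 at tgt 0.166 plan [0.121 0.121 0.121 0.121] next th -0.320 om 0.000
shift mm to u0 [-0.  -0.   0.4]
0.15 [ 0.1 -3.5 -0. ]
0.2 [ 0.2 -9.9 -1.2]
0.25 [  0.3 -16.2  -2.6]
```

```bash
python3 -m jog '[[0,-0.002,-0.0004,0,0.5],[0,-0.004,-0.0007,0,0.5],[0.0001,-0.006,-0.001,0,0.5],[0.0001,-0.008,-0.0014,0,0.5]]' && python3 ctl.py 0.4 -0.32; python3 arc.py .15 .2 .25 .3
```

```text
time: 7.4
tcp_pos: [598.4, -19.1, 251.7]
tcp_rot: [0.506, 0.494, 0.506, -0.494]
force: [-5.7, 1.0, -0.9]
width: 35.7
t 7.40 th -0.3211 A 0.183 | est th -0.321 om -0.006 d -0.0028 | m 9647 rel [  2.3 -23.6 251.7] F [-5.7  1.  -0.9]
Aeq here 0.192 at tgt 0.191 plan [0.183 0.183 0.183 0.183] next th -0.320 om 0.000
shift mm to u0 [-0.  -0.   0.5]
0.15 [-0.1  4.5  1.2]
0.2 [ 0.  -1.9  0.1]
0.25 [ 0.1 -8.2 -1.4]
0.3 [  0.3 -14.5  -3.1]
```

```bash
python3 -m jog '[[0,-0.0021,-0.0004,0,0.5],[0,-0.0042,-0.0007,0,0.5],[0.0001,-0.0062,-0.0011,0,0.5],[0.0001,-0.0082,-0.0015,0,0.5]]' && python3 ctl.py 0.4 -0.32; python3 arc.py .25 .3 .35 .4
```

```text
time: 7.85
tcp_pos: [598.5, -27.2, 250.0]
tcp_rot: [0.506, 0.494, 0.506, -0.494]
force: [-3.7, 2.5, -2.9]
width: 35.6
t 7.85 th -0.3078 A 0.247 | est th -0.308 om 0.065 d -0.0004 | m 9871 rel [  2.3 -31.8 250. ] F [-3.7  2.5 -2.9]
Aeq here 0.164 at tgt 0.169 plan [0.019 0.192 0.187 0.173] next th -0.300 om -0.051
shift mm to u0 [-0.6 29.3  4.2]
0.25 [ 0.  -0.1  0.3]
0.3 [ 0.1 -6.4 -1.5]
0.35 [  0.3 -12.6  -3.5]
0.4 [  0.4 -18.6  -5.9]
```

```bash
python3 -m jog '[[0,-0.0016,-0.0004,0,0.5],[0,-0.0032,-0.0008,0,0.5],[0.0001,-0.0047,-0.0012,0,0.5],[0.0001,-0.0063,-0.0016,0,0.5]]' && python3 ctl.py 0.4 -0.32; python3 arc.py .25 .3 .35 .4
```

```text
time: 8.3
tcp_pos: [598.7, -33.4, 248.5]
tcp_rot: [0.506, 0.494, 0.506, -0.494]
force: [-4.5, 3.6, -3.4]
width: 35.6
t 8.30 th -0.2521 A 0.297 | est th -0.252 om 0.197 d -0.0006 | m 10368 rel [  2.3 -38.  248.5] F [-4.5  3.6 -3.4]
Aeq here 0.139 at tgt 0.172 plan [-0.33   0.242  0.245  0.189] next th -0.238 om -0.196
shift mm to u0 [-1.6 80.1 -1.2]
0.25 [-0.1  6.1  1.9]
0.3 [ 0.  -0.2  0.1]
0.35 [ 0.1 -6.4 -2. ]
0.4 [  0.3 -12.4  -4.4]
```

```bash
python3 -m jog '[[-0.0003,0.016,0.0035,0,0.5],[-0.0006,0.0315,0.0054,0,0.5],[-0.0006,0.0315,0.0054,0,0.5]]' && python3 ctl.py 0.2 0.06; python3 arc.py -.1 -0.05 0 .05 .1
```

```text
time: 8.65
tcp_pos: [598.1, -0.8, 254.4]
tcp_rot: [0.506, 0.493, 0.506, -0.494]
force: [-6.0, 0.8, 2.4]
width: 35.5
t 8.65 th -0.1820 A 0.041 | est th -0.183 om 0.161 d 0.0007 | m 10982 rel [  2.4  -5.4 254.4] F [-6.   0.8  2.4]
Aeq here 0.092 at tgt -0.039 plan [0.026 0.081 0.053 0.02 ] next th -0.132 om 0.097
shift mm to u0 [-0.1  2.  -0.1]
-0.1 [-0.4 18.8 -0.7]
-0.05 [-0.3 12.3 -0.2]
0.0 [-0.2  5.8 -0. ]
0.05 [-0.1 -0.7 -0.2]
0.1 [ 0.1 -7.2 -0.7]
```

```bash
python3 -m jog '[[-0.0001,0.002,-0.0001,0,0.5],[-0.0001,0.002,-0.0001,0,0.5],[-0.0001,0.002,-0.0001,0,0.5]]' && python3 ctl.py 0.1 0.06
```

```text
time: 9.0
tcp_pos: [598.0, -0.2, 254.4]
tcp_rot: [0.506, 0.494, 0.506, -0.494]
force: [-6.9, -0.7, 3.5]
width: 35.7
t 9.00 th -0.1303 A 0.037 | est th -0.131 om 0.128 d 0.0017 | m 11093 rel [  2.3  -4.8 254.4] F [-6.9 -0.7  3.5]
Aeq here 0.056 at tgt -0.048 plan [ 0.034  0.038  0.005 -0.041] next th -0.085 om 0.108
shift mm to u0 [-0.1  0.4 -0.1]
```

```bash
python3 -m jog '[[0,0.0005,0,0,0.5],[0,0.0005,0,0,0.5],[0,0.0005,0,0,0.5]]' && python3 ctl.py 0.1 0.06
```

```text
time: 9.35
tcp_pos: [598.1, 0.1, 254.4]
tcp_rot: [0.506, 0.494, 0.506, -0.494]
force: [-6.9, -2.0, 4.3]
width: 35.7
t 9.35 th -0.0951 A 0.034 | est th -0.095 om 0.094 d 0.0008 | m 11237 rel [  2.4  -4.4 254.4] F [-6.9 -2.   4.3]
Aeq here 0.044 at tgt -0.040 plan [ 0.071  0.017 -0.027 -0.068] next th -0.054 om 0.118
shift mm to u0 [ 0.  -4.8 -0.4]
```

```bash
python3 -m jog '[[0,-0.004,-0.0005,0,0.5],[0,-0.004,-0.0005,0,0.5],[0,-0.004,-0.0005,0,0.5]]' && python3 ctl.py 0.1 0.06
```

```text
time: 9.7
tcp_pos: [598.1, -3.7, 254.0]
tcp_rot: [0.506, 0.494, 0.506, -0.494]
force: [-5.8, 0.5, 5.4]
width: 35.6
t 9.70 th -0.0656 A 0.063 | est th -0.065 om 0.093 d -0.0002 | m 11227 rel [  2.4  -8.2 254. ] F [-5.8  0.5  5.4]
Aeq here 0.038 at tgt -0.031 plan [ 0.056  0.002 -0.054 -0.068] next th -0.024 om 0.114
shift mm to u0 [-0.1  1.   0.1]
```

```bash
python3 -m jog '[[0,0.001,0,0,0.5],[0,0.001,0,0,0.5],[0,0.001,0,0,0.5]]' && python3 ctl.py 0.1 0.06
```

```text
time: 10.05
tcp_pos: [598.1, -2.9, 254.0]
tcp_rot: [0.507, 0.494, 0.506, -0.494]
force: [-7.4, -1.7, 5.9]
width: 35.9
t 10.05 th -0.0327 A 0.057 | est th -0.033 om 0.103 d -0.0007 | m 11356 rel [  2.4  -7.4 254. ] F [-7.4 -1.7  5.9]
Aeq here 0.024 at tgt -0.026 plan [ 0.012 -0.033 -0.059 -0.043] next th 0.008 om 0.098
shift mm to u0 [-0.2  5.9  0.3]
```

```bash
python3 -m jog '[[-0.0002,0.006,0,0,0.5],[-0.0002,0.006,0,0,0.5],[-0.0002,0.006,0,0,0.5]]' && python3 ctl.py 0.1 0.06
```

```text
time: 10.4
tcp_pos: [598.0, 3.4, 254.0]
tcp_rot: [0.507, 0.494, 0.506, -0.494]
force: [-6.1, -0.3, 5.0]
width: 35.7
t 10.40 th 0.0028 A 0.009 | est th 0.003 om 0.096 d -0.0003 | m 11424 rel [  2.4  -1.2 254. ] F [-6.1 -0.3  5. ]
Aeq here 0.001 at tgt -0.030 plan [-0.036 -0.055 -0.049 -0.035] next th 0.035 om 0.065
shift mm to u0 [-0.2  5.8  0.2]
```

```bash
python3 -m jog '[[-0.0002,0.006,0,0,0.5],[-0.0002,0.006,0,0,0.5],[-0.0002,0.006,0,0,0.5]]'
python3 - <<'E'
from look import *
s=get_image("side");crop(s,245,300,205,280,8,"pics/p1.png")
E
python3 ctl.py 0.1 0.06
```

```text
time: 10.75
tcp_pos: [597.8, 9.4, 253.9]
tcp_rot: [0.507, 0.494, 0.506, -0.494]
force: [-4.9, -0.0, 4.7]
width: 36.0
t 10.80 th 0.0357 A -0.037 | est th 0.036 om 0.067 d 0.0002 | m 11382 rel [  2.3   4.8 253.9] F [-5.7  0.1  3.2]
Aeq here -0.021 at tgt -0.035 plan [-0.069 -0.05  -0.038 -0.036] next th 0.054 om 0.023
shift mm to u0 [-0.1  4.2  0.1]
```

View pics/p1.png

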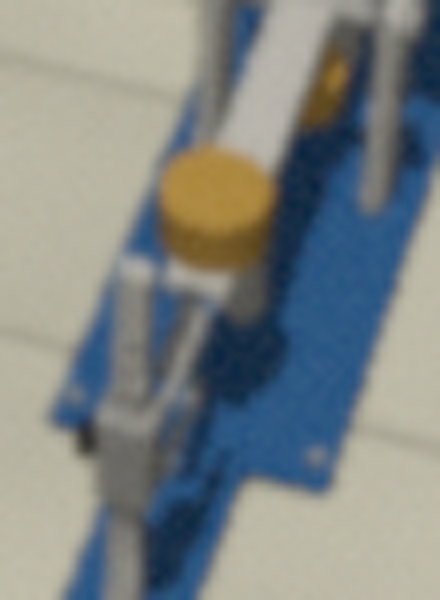

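```bash
python3 -m jog '[[-0.0001,0.0045,0,0,0.5],[-0.0001,0.0045,0,0,0.5],[-0.0001,0.0045,0,0,0.5]]' && python3 ctl.py 0.1 0.05
```

```text
time: 11.15
tcp_pos: [597.7, 13.8, 253.7]
tcp_rot: [0.506, 0.494, 0.506, -0.494]
force: [-5.6, -1.3, 2.8]
width: 35.6
t 11.15 th 0.0521 A -0.072 | est th 0.052 om 0.026 d 0.0005 | m 11381 rel [  2.3   9.3 253.7] F [-5.6 -1.3  2.8]
Aeq here -0.033 at tgt -0.032 plan [-0.069 -0.026 -0.028 -0.031] next th 0.054 om -0.012
shift mm to u0 [-0.  -0.3  0.3]
```

```bash
python3 -m jog '[[0,0,0,0,0.5],[0,0,0,0,0.5],[0,-0.003,0,0,0.5]]' && python3 ctl.py 0.3 0.05
```

```text
time: 11.5
tcp_pos: [597.8, 11.2, 253.8]
tcp_rot: [0.506, 0.494, 0.506, -0.494]
force: [-5.7, 1.9, 3.7]
width: 35.4
t 11.50 th 0.0517 A -0.051 | est th 0.052 om -0.010 d -0.0003 | m 11359 rel [  2.3   6.6 253.8] F [-5.7  1.9  3.7]
Aeq here -0.026 at tgt -0.024 plan [-0.009 -0.024 -0.025 -0.025] next th 0.049 om 0.001
shift mm to u0 [ 0.1 -5.4  0.5]
```

```bash
python3 -m jog '[[0,-0.005,0.0003,0,0.5],[0,-0.005,0.0003,0,0.5],[0,-0.005,0.0003,0,0.5]]' && python3 ctl.py 0.1 0.05
```

```text
time: 11.85
tcp_pos: [597.8, 5.8, 253.9]
tcp_rot: [0.506, 0.494, 0.506, -0.494]
force: [-4.0, -0.1, 2.4]
width: 35.6
t 11.85 th 0.0521 A -0.009 | est th 0.052 om 0.008 d -0.0002 | m 11307 rel [  2.2   1.2 253.9] F [-4.  -0.1  2.4]
Aeq here -0.027 at tgt -0.026 plan [-0.047 -0.022 -0.023 -0.025] next th 0.053 om -0.008
shift mm to u0 [-0.   4.9  0.2]
```

Settled in the band. Now longer holds with small corrections: 2 rows at −0.045, then return to about −0.025.

```bash
python3 -m jog '[[0,0.005,0,0,0.5],[0,0.005,0,0,0.5],[0,0.005,0,0,0.5],[0,0.002,0,0,0.5]]' && python3 ctl.py 0.1 0.05
```

```text
time: 12.3
tcp_pos: [597.7, 8.3, 253.8]
tcp_rot: [0.506, 0.494, 0.506, -0.493]
force: [-3.0, 0.8, 3.0]
width: 35.6
t 12.30 th 0.0522 A -0.029 | est th 0.052 om -0.002 d -0.0005 | m 11361 rel [  2.2   3.8 253.8] F [-3.   0.8  3. ]
Aeq here -0.024 at tgt -0.023 plan [-0.024 -0.02  -0.022 -0.022] next th 0.051 om -0.003
shift mm to u0 [ 0.1 -0.6  0.5]
```

```bash
python3 -m jog '[[0,-0.0005,0.0002,0,0.5],[0,-0.0005,0.0002,0,0.5],[0,-0.0005,0.0002,0,0.5],[0,-0.0005,0.0002,0,0.5],[0,-0.0005,0.0002,0,0.5]]'
python3 - <<'E'
from look import *
s=get_image("side");crop(s,255,285,225,270,12,"pics/p2.png")
E
python3 ctl.py 0.1 0.05
```

```text
time: 12.85
tcp_pos: [597.7, 7.5, 253.8]
tcp_rot: [0.506, 0.494, 0.506, -0.494]
force: [-1.6, 1.4, -0.7]
width: 35.9
t 12.90 th 0.0521 A -0.022 | est th 0.052 om 0.001 d -0.0005 | m 11364 rel [  2.2   2.9 253.8] F [-0.6  2.  -0.1]
Aeq here -0.024 at tgt -0.023 plan [-0.03  -0.021 -0.022 -0.023] next th 0.052 om -0.005
shift mm to u0 [0.1 1.  0.5]
```

View pics/p2.png

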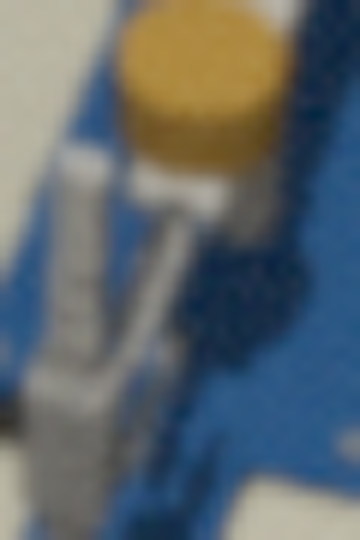

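```bash
python3 -m jog '[[0,0.001,0.0002,0,0.5],[0,0.001,0.0002,0,0.5],[0,0.001,0.0002,0,0.5],[0,0.0005,0.0002,0,0.5],[0,0.0005,0.0002,0,0.5]]' && python3 ctl.py 0.1 0.055
```

```text
time: 13.45
tcp_pos: [597.6, 7.9, 253.9]
tcp_rot: [0.506, 0.494, 0.506, -0.494]
force: [1.6, -0.5, -9.1]
width: 35.7
t 13.45 th 0.0523 A -0.026 | est th 0.052 om -0.001 d -0.0004 | m 11344 rel [  2.1   3.3 253.9] F [ 1.6 -0.5 -9.1]
Aeq here -0.025 at tgt -0.026 plan [-0.018 -0.029 -0.028 -0.026] next th 0.053 om 0.005
shift mm to u0 [ 0.2 -1.1  0.4]
```

```bash
python3 -m jog '[[0.0001,-0.001,-0.0004,0,0.5],[0.0001,-0.001,-0.0004,0,0.5],[0.0001,-0.001,-0.0004,0,0.5],[0.0001,0,-0.0004,0,0.5],[0.0001,0,-0.0004,0,0.5]]' && python3 ctl.py 0.1 0.055
```

```text
time: 14.0
tcp_pos: [597.7, 7.8, 253.8]
tcp_rot: [0.506, 0.494, 0.506, -0.494]
force: [-1.7, -0.6, -0.1]
width: 35.9
t 14.00 th 0.0522 A -0.025 | est th 0.052 om -0.000 d -0.0004 | m 11322 rel [  2.2   3.3 253.8] F [-1.7 -0.6 -0.1]
Aeq here -0.025 at tgt -0.026 plan [-0.018 -0.029 -0.028 -0.027] next th 0.053 om 0.006
shift mm to u0 [ 0.1 -0.9  0.5]
```

```bash
python3 -m jog '[[0,-0.001,0,0,0.5],[0,-0.001,0,0,0.5],[0,-0.001,0,0,0.5],[0,0.0003,0,0,0.5],[0,0.0003,0,0,0.5],[0,0.0003,0,0,0.5],[0,0.0003,0,0,0.5]]' && python3 ctl.py 0.1 0.055
```

```text
time: 14.75
tcp_pos: [597.8, 8.1, 253.8]
tcp_rot: [0.506, 0.494, 0.506, -0.494]
force: [-3.4, -1.7, 3.3]
width: 35.5
t 14.75 th 0.0527 A -0.027 | est th 0.053 om 0.000 d -0.0002 | m 11363 rel [  2.2   3.6 253.8] F [-3.4 -1.7  3.3]
Aeq here -0.027 at tgt -0.028 plan [-0.022 -0.031 -0.029 -0.028] next th 0.053 om 0.005
shift mm to u0 [ 0.1 -0.7  0.5]
```

```bash
python3 -m jog '[[0,-0.0007,0,0,0.5],[0,-0.0007,0,0,0.5],[0,-0.0007,0,0,0.5],[0,0.0003,0,0,0.5],[0,0.0003,0,0,0.5],[0,0.0003,0,0,0.5],[0,0.0003,0,0,0.5]]' && python3 ctl.py 0.1 0.055
```

```text
time: 15.5
tcp_pos: [597.7, 8.4, 253.7]
tcp_rot: [0.506, 0.494, 0.506, -0.494]
force: [-4.3, -2.2, 5.1]
width: 35.2
t 15.50 th 0.0523 A -0.030 | est th 0.052 om -0.002 d -0.0001 | m 11373 rel [  2.2   3.9 253.7] F [-4.3 -2.2  5.1]
Aeq here -0.028 at tgt -0.029 plan [-0.019 -0.033 -0.031 -0.03 ] next th 0.053 om 0.006
shift mm to u0 [ 0.1 -1.4  0.5]
```

```bash
python3 -m jog '[[0,-0.0014,0.0002,0,0.5],[0,-0.0014,0.0002,0,0.5],[0,-0.0014,0.0002,0,0.5],[0,0,0.0002,0,0.5],[0,0,0.0002,0,0.5],[0,0,0.0002,0,0.5],[0,0,0.0002,0,0.5]]' && python3 ctl.py 0.1 0.055
```

```text
time: 16.25
tcp_pos: [597.7, 8.4, 253.8]
tcp_rot: [0.506, 0.494, 0.506, -0.494]
force: [-2.7, -1.6, -0.0]
width: 35.4
t 16.25 th 0.0528 A -0.030 | est th 0.053 om 0.001 d 0.0002 | m 11372 rel [  2.2   3.9 253.8] F [-2.7 -1.6 -0. ]
Aeq here -0.031 at tgt -0.032 plan [-0.028 -0.034 -0.033 -0.032] next th 0.054 om 0.004
shift mm to u0 [ 0.1 -0.3  0.5]
```

```bash
python3 -m jog '[[0,0,0,0,0.5],[0,0,0,0,0.5],[0,0,0,0,0.5],[0,0,0,0,0.5],[0,0,0,0,0.5],[0,0,0,0,0.5],[0,0,0,0,0.5]]' && python3 ctl.py 0.1 0.055
```

```text
time: 17.0
tcp_pos: [597.7, 8.5, 253.8]
tcp_rot: [0.506, 0.494, 0.506, -0.494]
force: [-1.4, -1.3, -2.5]
width: 35.9
t 17.00 th 0.0527 A -0.030 | est th 0.053 om -0.001 d 0.0001 | m 11358 rel [  2.2   4.  253.8] F [-1.4 -1.3 -2.5]
Aeq here -0.030 at tgt -0.031 plan [-0.024 -0.034 -0.032 -0.031] next th 0.053 om 0.005
shift mm to u0 [ 0.1 -0.9  0.5]
```

```bash
python3 - <<'E'
from look import *
a=np.mean([get_image("side")["pixels"].astype(float) for _ in range(6)],0)
s=get_image("side");r=cv2.imread("pics/s2.png").astype(float)
a=a[:,:,::-1];sl=np.s_[230:272,250:285]
up=lambda x:cv2.resize(np.clip(x,0,255).astype(np.uint8),None,fx=10,fy=10,interpolation=cv2.INTER_CUBIC)
df=128+(a-r)*1.0
A=up(a[sl]);
for y,z in((-250,117),(-235,117),(-220,117)):
    p=(proj(s,w([0,y,z]))+[1.0,-.3]-[250,230]+.5)*10;cv2.circle(A,tuple(int(v) for v in p),3,(0,0,255),-1)
for z in(137,93):
  for y in(-290,-250,-210):
    p=(proj(s,w([10.5,y,z]))+[1.0,-.3]-[250,230]+.5)*10;cv2.circle(A,tuple(int(v) for v in p),3,(0,255,0),-1)
cv2.imwrite("pics/d1.png",np.hstack([A,up(df[sl])]))
E
python3 ctl.py 0.1 0.055
```

```text
t 17.40 th 0.0526 A -0.031 | est th 0.053 om -0.000 d 0.0002 | m 11410 rel [  2.2   4.  253.8] F [-1.8 -2.2 -3.5]
Aeq here -0.030 at tgt -0.031 plan [-0.024 -0.034 -0.033 -0.032] next th 0.053 om 0.005
shift mm to u0 [ 0.1 -0.8  0.5]
```

View pics/d1.png

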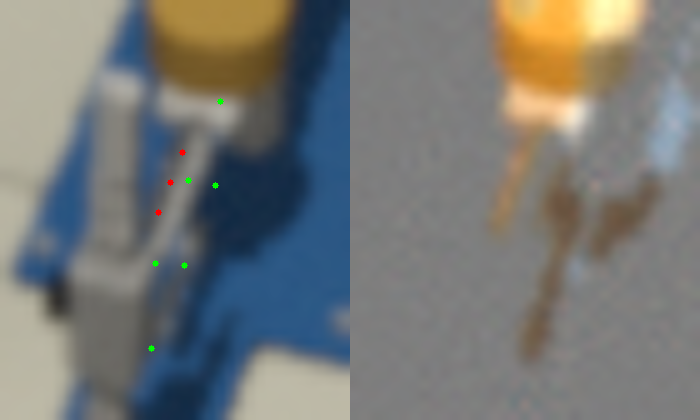

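```bash
python3 -m jog '[[0,-0.0003,0,0,0.5],[0,-0.0003,0,0,0.5],[0,-0.0003,0,0,0.5],[0,-0.0003,0,0,0.5],[0,-0.0003,0,0,0.5],[0,-0.0003,0,0,0.5],[0,-0.0003,0,0,0.5]]' && python3 ctl.py 0.1 0.055
```

```text
time: 18.15
tcp_pos: [597.7, 8.2, 253.8]
tcp_rot: [0.506, 0.494, 0.506, -0.494]
force: [-1.5, -0.7, -4.7]
width: 35.3
t 18.15 th 0.0527 A -0.028 | est th 0.053 om 0.001 d 0.0001 | m 11406 rel [  2.2   3.7 253.8] F [-1.5 -0.7 -4.7]
Aeq here -0.030 at tgt -0.031 plan [-0.027 -0.033 -0.032 -0.031] next th 0.054 om 0.004
shift mm to u0 [ 0.1 -0.2  0.4]
```

```bash
python3 -m jog '[[0,0.0003,0,0,0.5],[0,0.0003,0,0,0.5],[0,0.0003,0,0,0.5],[0,0.0003,0,0,0.5],[0,0.0003,0,0,0.5],[0,0.0003,0,0,0.5]]' && python3 ctl.py 0.1 0.055
```

```text
time: 18.8
tcp_pos: [597.7, 8.5, 253.8]
tcp_rot: [0.506, 0.494, 0.506, -0.494]
force: [-2.0, -2.4, -7.0]
width: 35.8
t 18.80 th 0.0527 A -0.031 | est th 0.053 om -0.001 d 0.0001 | m 11380 rel [  2.2   4.  253.8] F [-2.  -2.4 -7. ]
Aeq here -0.029 at tgt -0.031 plan [-0.023 -0.033 -0.032 -0.031] next th 0.053 om 0.005
shift mm to u0 [ 0.1 -1.   0.4]
```

```bash
python3 -m jog '[[0,-0.0005,0,0,0.5],[0,-0.0005,0,0,0.5],[0,-0.0005,0,0,0.5],[0,-0.0005,0,0,0.5],[0,-0.0005,-0.0002,0,0.5],[0,-0.0005,-0.0002,0,0.5],[0,-0.0005,-0.0002,0,0.5],[0,-0.0005,-0.0002,0,0.5]]' && python3 ctl.py 0.1 -0.33 0.1
```

```text
time: 19.65
tcp_pos: [597.8, 8.1, 253.8]
tcp_rot: [0.506, 0.494, 0.506, -0.494]
force: [-3.3, -0.2, -2.8]
width: 35.8
t 19.65 th 0.0526 A -0.027 | est th 0.053 om 0.001 d -0.0000 | m 11401 rel [  2.2   3.5 253.8] F [-3.3 -0.2 -2.8]
Aeq here -0.028 at tgt 0.171 plan [-0.176  0.001  0.023  0.032] next th 0.030 om -0.130
shift mm to u0 [-0.3 19.3 -1.5]
```

```bash
python3 -m jog '[[-0.0002,0.0135,-0.001,0,0.5],[-0.0002,0.0135,-0.001,0,0.5],[-0.0002,0.0135,-0.001,0,0.5]]' && python3 ctl.py 0.1 -0.33 0.1
```

```text
time: 20.0
tcp_pos: [597.5, 21.8, 252.9]
tcp_rot: [0.506, 0.494, 0.506, -0.494]
force: [-5.6, 1.7, 1.3]
width: 35.6
t 20.00 th 0.0446 A -0.133 | est th 0.044 om -0.068 d 0.0014 | m 11497 rel [  2.3  17.2 252.9] F [-5.6  1.7  1.3]
Aeq here -0.037 at tgt 0.158 plan [-0.056 -0.017  0.002  0.021] next th 0.009 om -0.100
shift mm to u0 [  0.2 -10.    1.2]
```

```bash
python3 -m jog '[[0.0002,-0.0095,0.001,0,0.5],[0.0002,-0.0095,0.001,0,0.5],[0.0002,-0.0095,0.001,0,0.5]]' && python3 ctl.py 0.1 -0.33 0.1
```

```text
time: 20.35
tcp_pos: [597.8, 11.5, 253.8]
tcp_rot: [0.506, 0.494, 0.506, -0.494]
force: [-4.3, -2.1, 0.6]
width: 35.9
t 20.35 th 0.0160 A -0.054 | est th 0.016 om -0.089 d 0.0010 | m 11457 rel [  2.3   7.  253.8] F [-4.3 -2.1  0.6]
Aeq here -0.018 at tgt 0.162 plan [-0.017 -0.002  0.019  0.039] next th -0.021 om -0.095
shift mm to u0 [ 0.1 -4.8  0.5]
```

```bash
python3 -m jog '[[0.0001,-0.005,0.0002,0,0.5],[0.0001,-0.005,0.0002,0,0.5],[0.0001,-0.005,0.0002,0,0.5]]' && python3 ctl.py 0.1 -0.33 0.1
```

```text
time: 20.7
tcp_pos: [597.9, 6.9, 253.9]
tcp_rot: [0.506, 0.494, 0.506, -0.494]
force: [-4.8, 0.5, 0.9]
width: 35.8
t 20.70 th -0.0154 A -0.018 | est th -0.015 om -0.091 d 0.0009 | m 11286 rel [  2.3   2.4 253.9] F [-4.8  0.5  0.9]
Aeq here 0.001 at tgt 0.163 plan [0.002 0.016 0.037 0.056] next th -0.052 om -0.094
shift mm to u0 [ 0.1 -2.6  0.4]
```

```bash
python3 -m jog '[[0.0001,-0.0025,0.0002,0,0.5],[0.0001,-0.003,0.0002,0,0.5],[0.0001,-0.0035,0.0002,0,0.5],[0.0001,-0.004,0.0002,0,0.5]]' && python3 ctl.py 0.4 -0.33 0.1
```

```text
time: 21.15
tcp_pos: [597.9, 3.0, 253.9]
tcp_rot: [0.506, 0.494, 0.506, -0.494]
force: [-4.0, 1.8, -3.0]
width: 35.7
t 21.15 th -0.0536 A 0.012 | est th -0.054 om -0.083 d 0.0013 | m 11278 rel [  2.3  -1.5 253.9] F [-4.   1.8 -3. ]
Aeq here 0.017 at tgt 0.159 plan [0.004 0.033 0.053 0.072] next th -0.089 om -0.097
shift mm to u0 [0.  1.  0.4]
```

```bash
python3 -m jog '[[0,0.001,-0.0002,0,0.5],[0,0.0005,-0.0002,0,0.5],[0,-0.001,-0.0002,0,0.5],[0.0001,-0.0025,-0.0002,0,0.5]]' && python3 ctl.py 0.4 -0.33 0.1
```

```text
time: 21.6
tcp_pos: [598.0, 0.5, 253.9]
tcp_rot: [0.506, 0.494, 0.506, -0.494]
force: [-4.0, 2.0, -2.0]
width: 35.6
t 21.60 th -0.0890 A 0.031 | est th -0.089 om -0.075 d 0.0015 | m 11243 rel [  2.3  -4.  253.9] F [-4.  2. -2.]
Aeq here 0.035 at tgt 0.158 plan [0.007 0.052 0.076 0.106] next th -0.123 om -0.102
shift mm to u0 [-0.1  3.1  0.4]
```

```bash
python3 -m jog '[[0,0.002,-0.0002,0,0.5],[0,0.001,-0.0002,0,0.5],[0,-0.001,-0.0002,0,0.5],[0.0001,-0.0025,-0.0002,0,0.5]]' && python3 ctl.py 0.4 -0.33 0.1
```

```text
time: 22.05
tcp_pos: [598.1, -2.0, 253.7]
tcp_rot: [0.506, 0.494, 0.506, -0.494]
force: [-6.2, 2.9, -1.6]
width: 35.6
t 22.05 th -0.1253 A 0.051 | est th -0.125 om -0.078 d 0.0009 | m 11145 rel [  2.3  -6.6 253.7] F [-6.2  2.9 -1.6]
Aeq here 0.060 at tgt 0.163 plan [0.039 0.077 0.098 0.119] next th -0.160 om -0.100
shift mm to u0 [-0.1  1.6  0.5]
```

```bash
python3 -m jog '[[0,0.001,0,0,0.5],[0,-0.0005,0,0,0.5],[0,-0.002,0,0,0.5],[0.0001,-0.0035,-0.0002,0,0.5]]' && python3 ctl.py 0.4 -0.33 0.1
```

```text
time: 22.5
tcp_pos: [598.1, -5.5, 253.5]
tcp_rot: [0.506, 0.494, 0.506, -0.494]
force: [-6.4, 1.5, 1.2]
width: 35.9
t 22.50 th -0.1613 A 0.078 | est th -0.161 om -0.076 d 0.0005 | m 10953 rel [  2.3 -10.1 253.5] F [-6.4  1.5  1.2]
Aeq here 0.082 at tgt 0.166 plan [0.065 0.102 0.128 0.131] next th -0.194 om -0.093
shift mm to u0 [-0.1  1.7  0.5]
```

```bash
python3 -m jog '[[0,0.001,0,0,0.5],[0,-0.0005,0,0,0.5],[0,-0.002,-0.0003,0,0.5],[0.0001,-0.0035,-0.0004,0,0.5]]' && python3 ctl.py 0.4 -0.33 0.1
```

```text
time: 22.95
tcp_pos: [598.2, -9.0, 253.1]
tcp_rot: [0.506, 0.494, 0.506, -0.494]
force: [-5.4, 2.0, -0.9]
width: 35.5
t 22.95 th -0.1922 A 0.105 | est th -0.192 om -0.061 d 0.0006 | m 10903 rel [  2.4 -13.6 253.1] F [-5.4  2.  -0.9]
Aeq here 0.097 at tgt 0.165 plan [0.046 0.12  0.154 0.194] next th -0.224 om -0.106
shift mm to u0 [-0.2  7.6  1. ]
```

```bash
python3 -m jog '[[0,0.004,0.0004,0,0.5],[0,0.003,0.0003,0,0.5],[0,0.001,0,0,0.5],[0,-0.001,-0.0002,0,0.5]]' && python3 ctl.py 0.4 -0.33 0.1
```

```text
time: 23.4
tcp_pos: [598.3, -10.0, 253.0]
tcp_rot: [0.506, 0.494, 0.506, -0.494]
force: [-5.6, 1.6, 0.8]
width: 35.6
t 23.40 th -0.2173 A 0.112 | est th -0.217 om -0.050 d 0.0005 | m 10661 rel [  2.4 -14.6 253. ] F [-5.6  1.6  0.8]
Aeq here 0.112 at tgt 0.166 plan [0.053 0.145 0.186 0.145] next th -0.246 om -0.103
shift mm to u0 [-0.2  7.7  1.1]
```

```bash
python3 -m jog '[[0,0.005,0.0004,0,0.5],[0,0.005,0.0004,0,0.5],[0,0.003,0.0002,0,0.5],[0,0,0,0,0.5]]' && python3 ctl.py 0.3 -0.33 0.1
```

```text
time: 23.85
tcp_pos: [598.2, -9.9, 253.0]
tcp_rot: [0.506, 0.494, 0.506, -0.494]
force: [-5.5, 2.3, -0.5]
width: 35.7
t 23.85 th -0.2435 A 0.112 | est th -0.243 om -0.062 d -0.0001 | m 10364 rel [  2.3 -14.5 253. ] F [-5.5  2.3 -0.5]
Aeq here 0.129 at tgt 0.171 plan [0.122 0.154 0.113 0.112] next th -0.270 om -0.071
shift mm to u0 [ 0.  -1.4  0.4]
```

```bash
python3 -m jog '[[0,-0.001,0,0,0.5],[0,-0.001,0,0,0.5],[0,-0.003,-0.0003,0,0.5],[0,-0.005,-0.0006,0,0.5]]' && python3 ctl.py 0.4 -0.33 0.1
```

```text
time: 24.3
tcp_pos: [598.3, -15.0, 252.3]
tcp_rot: [0.506, 0.494, 0.506, -0.494]
force: [-4.7, 2.8, -1.1]
width: 35.9
t 24.30 th -0.2667 A 0.151 | est th -0.267 om -0.044 d 0.0004 | m 10175 rel [  2.3 -19.5 252.3] F [-4.7  2.8 -1.1]
Aeq here 0.137 at tgt 0.167 plan [0.092 0.197 0.17  0.157] next th -0.290 om -0.082
shift mm to u0 [-0.2  7.6  1.4]
```

```bash
python3 -m jog '[[0,0.005,0.0007,0,0.5],[0,0.004,0.0006,0,0.5],[0,0.003,0.0004,0,0.5],[0,0.001,0.0002,0,0.5]]' && python3 ctl.py 0.4 -0.33 0.1
```

```text
time: 24.75
tcp_pos: [598.3, -13.9, 252.6]
tcp_rot: [0.506, 0.494, 0.506, -0.494]
force: [-4.6, 3.0, -0.8]
width: 35.7
t 24.75 th -0.2827 A 0.142 | est th -0.283 om -0.032 d 0.0006 | m 10017 rel [  2.3 -18.4 252.6] F [-4.6  3.  -0.8]
Aeq here 0.143 at tgt 0.166 plan [0.103 0.198 0.161 0.147] next th -0.302 om -0.068
shift mm to u0 [-0.1  5.   1.1]
```

```bash
python3 -m jog '[[0,0.003,0.0005,0,0.5],[0,0.003,0.0005,0,0.5],[0,0.002,0.0003,0,0.5],[0,0.001,0.0002,0,0.5]]' && python3 ctl.py 0.4 -0.33 0.1; python3 arc.py .1 .05 0 -.05 -.1
```

```text
time: 25.2
tcp_pos: [598.3, -13.0, 252.7]
tcp_rot: [0.506, 0.494, 0.506, -0.494]
force: [-5.6, 3.1, -0.6]
width: 36.0
t 25.20 th -0.2981 A 0.135 | est th -0.298 om -0.039 d 0.0006 | m 9911 rel [  2.3 -17.5 252.7] F [-5.6  3.1 -0.6]
Aeq here 0.150 at tgt 0.165 plan [0.159 0.159 0.159 0.159] next th -0.313 om -0.034
shift mm to u0 [ 0.  -3.  -0.1]
0.1 [-0.1  4.7  0.9]
0.05 [-0.3 11.1  1.4]
0.0 [-0.4 17.6  1.6]
-0.05 [-0.5 24.1  1.4]
-0.1 [-0.6 30.6  0.9]
```

Hold here; it will touch down at about 0.05 rad/s.

```bash
python3 -m jog '[[0,0,0,0,0.5],[0,0,0,0,0.5],[0,0,0,0,0.5],[0,0,0,0,0.5],[0,0,0,0,0.5],[0,0,0,0,0.5],[0,0,0,0,0.5]]' && python3 ctl.py 0.4 -0.33 0.1; python3 arc.py .1 .05 0 -.05 -.1
```

```text
time: 25.95
tcp_pos: [598.3, -13.0, 252.7]
tcp_rot: [0.506, 0.494, 0.506, -0.494]
force: [-5.1, 0.6, -0.5]
width: 35.8
t 25.95 th -0.3207 A 0.135 | est th -0.320 om 0.000 d 0.0006 | m 9626 rel [  2.3 -17.6 252.7] F [-5.1  0.6 -0.5]
Aeq here 0.161 at tgt 0.165 plan [0.135 0.135 0.135 0.135] next th -0.320 om 0.000
shift mm to u0 [-0.  -0.   0.4]
0.1 [-0.1  4.6  0.9]
0.05 [-0.2 11.1  1.4]
0.0 [-0.4 17.6  1.6]
-0.05 [-0.5 24.1  1.4]
-0.1 [-0.6 30.5  0.9]
```

```bash
python3 -m jog '[[-0.0001,0.0046,0.0005,0,0.5],[-0.0002,0.011,0.001,0,0.5],[-0.0004,0.0176,0.0012,0,0.5],[-0.0005,0.0241,0.001,0,0.5],[-0.0006,0.0305,0.0005,0,0.5],[-0.0008,0.0369,-0.0002,0,0.5],[-0.0009,0.0433,-0.0013,0,0.5],[-0.001,0.0496,-0.0026,0,0.5],[-0.0011,0.0558,-0.0043,0,0.5],[-0.0012,0.062,-0.0064,0,0.5],[-0.0013,0.068,-0.0088,0,0.5],[-0.0014,0.0714,-0.0102,0,0.5],[-0.0014,0.0714,-0.0102,0,0.5],[-0.0014,0.0714,-0.0102,0,0.5]]' && python3 ctl.py 1.2 -0.33 0.1
```

```text
time: 27.4
tcp_pos: [596.9, 58.4, 242.7]
tcp_rot: [0.506, 0.494, 0.506, -0.494]
force: [-6.4, 1.2, 1.8]
width: 35.6
t 27.40 th -0.3199 A -0.427 | est th -0.320 om 0.000 d 0.0006 | m 9594 rel [  2.4  53.9 242.7] F [-6.4  1.2  1.8]
Aeq here 0.161 at tgt 0.165 plan [-0.427 -0.427 -0.427 -0.427] next th -0.320 om 0.000
shift mm to u0 [-0.1 -0.  -0.1]
```

```bash
python3 -m jog '[[-0.0006,0,0,0,0.2],[-0.0006,0,0,0,0],[-0.0006,0,0,0,-0.3],[-0.0006,0,0,0,-0.5],[-0.0006,0,0,0,-0.5],[-0.0006,0,0,0,-0.5],[-0.0006,0,0.015,0,-0.5],[-0.0006,0,0.04,0,-0.5],[-0.0006,0,0.08,0,-0.5],[-0.0006,0,0.12,0,-0.5],[-0.0006,0,0.15,0,-0.5],[-0.0006,0,0.15,0,-0.5]]'
python3 - <<'E'
from look import *
obs()
s=get_image("side");crop(s,200,330,90,290,3,"pics/e1.png")
E
```

```text
time: 28.65
tcp_pos: [597.7, 58.4, 397.0]
tcp_rot: [0.508, 0.496, 0.504, -0.492]
force: [-0.3, 0.3, 0.1]
width: 63.8
t 28.65 th -0.3199 v 215.38 m 9679 rel [  3.2  53.9 397. ] F [-0.3  0.3  0.1] w 63.8
```

View pics/e1.png

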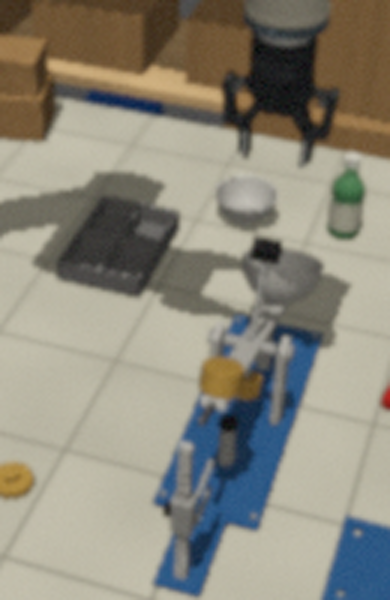

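The picture shows the gripper well clear above the knob (266,250), with the lever hanging free as at the start. The reflector is on its rest, and the index and nearby bystanders are where they were. I'll let it settle briefly and hand in.

```bash
python3 -m jog '[[0,0,0,0,-0.5],[0,0,0,0,-0.5],[0,0,0,0,-0.5],[0,0,0,0,-0.5],[0,0,0,0,-0.5]]' && python3 -c "
from look import *
obs();print(env.close_job())"
```

```text
time: 29.25
tcp_pos: [596.3, 58.4, 392.2]
tcp_rot: [0.506, 0.494, 0.506, -0.494]
force: [0.1, -0.0, -0.7]
width: 64.3
t 29.25 th -0.3197 v 215.39 m 9651 rel [  1.8  53.9 392.2] F [ 0.1 -0.  -0.7] w 64.3
the job is handed in; nothing more can be done
None
```

The job is done and handed in at 29.3 s; no verdict was reported.

- **Raise and hold:** I gripped the knob across its flat ends and raised the reflector by feeding the lever from camera readings of the drum. The rocker stayed at about +0.052 rad, with the pointer tip about 117 mm high, from 11.1 s to 19.7 s.
- **Speed:** The fastest swing, at lift-off, was about 0.2 rad/s.
- **Lowering:** I brought the reflector back at under 0.1 rad/s and it touched down at roughly 0.05 rad/s. I then took the lever back to where it hangs free, opened the gripper and lifted about 150 mm clear.
- **Last checks:** The rocker read −0.320 rad, fully on its rest, and the tool force was about zero. The lever, index and nearby bystanders looked as they were at the start; the lamp was outside the final view.

**Least certain check:** I put the index midpoint at 115 mm, plus or minus about 8 mm. This comes mainly from the index's collar and clamp screw, because the side camera alone is sensitive to the small sideways offset of the prongs. In the picture taken during the hold, the tip looked about 4 mm lower than I calculated. Both figures are inside the 40 mm gap.

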